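Add the brass slotted mass to the balance's weight hanger

ROBOT

A 6-joint arm with a two-finger parallel gripper is mounted at the origin on the work surface. World frame = base frame: x ahead of the robot, y to its left, z up, the work surface at z = 0. Lengths are in m, angles in rad, forces in N, time in s.
With the tool pointing down it reaches from about 0.35 to 0.975 m from the base axis. Payload 4.9 kg.
Tool frame: the origin (TCP) lies on the centre line of the jaws, within the pads' length; the fingertips stand manip.tcp_to_tips ahead of it and the grasp point (between the pads) is the TCP (manip.tcp_to_tips is the distance from the TCP to the fingertips, in m); y points along the fingers, z is the direction in which the jaws open and shut, and the axes are right-handed (so a half turn about y gives the same grasp; the last joint's range is limited). The gripper opens to 85 mm and grips with 20 to 120 N. Pads are 22 mm wide; open, the fingers measure 114 mm over their backs; the gripper's body (76 mm by 85 mm) begins 54 mm behind the grasp point. The pads swing forward as they close: fully open they stand 13 mm farther back than shut.
Start: joints at [-1.396, 0.053, 1.613, -0, 1.476, -0.119], TCP at [0.181, -0.598, 0.229] pointing down, gripper open.
Joint ranges: [-3.01, 3.01], [-1.01, 2.22], [0.06, 2.58], [-1.02, 4.17], [0.09, 2.62], [-3.14, 3.14]. Speed limits (rad/s): [2.57, 2.57, 3.14, 3.14, 3.14, 3.14].

INTERFACE

Orientations are given as a unit quaternion [w, x, y, z].
In Python, from plant import manip gives the robot as it stands.
- The arm moves only by the tool apply_moves, never from a script. Its argument "moves" is a list of rows, each a list of 7 numbers: the gripper's target within -1 to 1 (shut at 1, half-way at 0, fully open at -1), then the shift along the tool's x, y, z in mm, then the turn, a rotation vector about the tool's x, y, z in degrees. A call has 1 to 20 rows; each row shifts and turns the commanded pose from where the row before left it, along the tool's axes as they then stand; what a row does not reach is not made up. A row lasts 1/10 s, in which the tool goes at most 50 mm and 8.59 degrees, less where a joint would pass 70% of its speed; a pose out of reach is approached as far as the arm can. A call with a gripper value outside its range is refused whole. The fingers move at their own pace and stop on an object; the grip force is fixed at half the most. Time passes only in rows, so rows that do not move let the fingers close. It gives the time, the measured TCP pose, the force and the opening at its end, in the units of the state.
- manip.state(): the state, without advancing time (a new reading comes with each control period).
- manip.grab_frame(name): name is "scene" or "top" or "wrist"; returns the picture (480x640x3 uint8, blue, green, red); there is no depth.
- manip.calibration(name): a dict with "mtx" (3x3 intrinsics, pixels), "T" (4x4, takes a point from camera to world coordinates); the wrist camera has in their place "T_tool_cam" (4x4, takes a point from camera to tool coordinates, whose origin is the TCP and whose axes are the tool frame's). Camera axes: x right, y down, z forward; pixel columns grow to the right and rows downward; lengths in m; the calibration is good to about 2 mm. A picture is of the moment at which its call begins: read the wrist's pose just before it. calibration takes no time and is no camera call.
- manip.job_done(): hands the job in, once; it reports no verdict.
The state is a dict: "time": time; "joint_pos": joint angles; "joint_vel": joint speeds; "joint_efforts": joint torques, N m; "tool_pos": TCP position; "tool_rot": TCP orientation; "contact_force": force on the tool from outside, world axes, zero at the start; "ft_torque": the same for the moment, N m; "gripper_width": opening from 0.0 (shut) to 1.0 (fully open).
Only numpy, scipy, OpenCV 4.12 (cv2) and the standard library are available. Lean on these libraries where they do the work, as an engineer would, in place of code of your own. Each camera call takes 0.05 s, during which the arm holds its last target. There are 200 camera calls.

TASK

Put the brass slotted disc on the weight hanger that stands on the balance, flat on top of the green disc already there and centred on the stem. Turn it so that its slot faces directly opposite to the slot of the green disc beneath, so that neither can slide off. Set it down, do not drop it, and keep the green disc in its place.

Things in the scene. Friction and masses are not known exactly. Their poses are not given: they have to be found in the camera images.
- brass_disc: Golden brass slotted disc, about 0.4 kg, flat on the bench by a blue and a steel one alike in shape. 64 mm across, 20 mm thick; two flats 56 mm apart, each 30 mm long, face its +y and -y: grip these from above. A slot 20 mm wide, open at the +x rim, runs along x through the centre to a square end 10 mm beyond it. Origin: centre of the underside; z up.
- brass_slot (a point): Middle of the slot's mouth on the rim of the brass disc, at its underside: 32 mm from the disc's origin along its +x, the way the slot faces.
- base_disc: Green-painted slotted disc of the same shape and size, already on the hanger, loose, 20 mm thick. Origin: centre of its underside; z up; its slot faces its own +x and the hanger's stem stands within 3 mm of its centre. The way it faces differs from start to start.
- hanger: Weight hanger fixed on the pan of a low white balance: round foot 60 mm across, 8 mm thick, with a 6 mm upright bare stem, its rounded free end 70 mm above the foot's underside. Origin: centre of the foot's underside, on the pan, 70 mm above the bench; z along the stem. The green disc lies on the foot, its top 28 mm above the origin. A disc goes over the stem from above.
Things that resemble listed ones, but are neither listed nor needed, are in the scene too. Of the things like the brass_disc, leave any that is red; of the rest the smaller one is meant.

How it is judged:
At the end, for the whole second after the job is handed in: The brass disc lies flat on the green disc on the hanger (tilt of both under 6 degrees, its underside 25 to 32 mm above the hanger's origin), both discs' centres within 12 mm of the stem's axis, the brass disc's slot facing opposite to the green disc's slot within 35 degrees, at rest (horizontal distance between each of brass_disc, base_disc and hanger below 0.012 m and z of brass_disc in the frame of hanger between 0.025 and 0.032 m and angle between each of brass_disc, base_disc's own z axis and vertical below 0.1 rad and angle between the x axis of brass_disc and the x axis of base_disc, either way round below 0.61 rad and x of brass_slot in the frame of base_disc below 0 m and linear speed of brass_disc below 0.02 m/s); the robot touches nothing.
It fails at once if the brass disc is dropped onto the hanger (faster than 0.45 m/s in the last 10 mm) (horizontal distance between brass_disc and hanger below 0.03 m and z of brass_disc in the frame of hanger below 0.038 m and linear speed of brass_disc above 0.45 m/s).
It also fails if it takes over 35 s, if anything falls off the work surface, if the arm or the gripper's body presses on something with over 40 N, if the wrist force passes 120 N, or if a joint passes its speed limit or range.

## Working session

There is one attempt and no reset: what is moved stays moved. The work goes in short steps, Python scripts to look and compute and a tool call to move; the robot and the scene stay as the last step left them, time stands still between calls to the robot, and variables do not carry over. Pictures are saved under pics/ and viewed, about 8 in all and at most 12, crops included, and the job is handed in when it is done.

Besides the shell and the picture viewer there is one more tool, called after ">>>" as name(argument=value, ...) on one line, values as JSON. apply_moves: Moves the arm, as the interface text tells. Its arguments: {"type":"object","properties":{"moves":{"type":"array","items":{"type":"array","items":{"type":"number"}}}},"required":["moves"]}

```bash
mkdir -p pics; python3 - <<'E'
from plant import manip
import cv2,numpy as np
print(manip.tcp_to_tips, manip.state())
for n in("scene","top"):
    f=manip.grab_frame(n);cv2.imwrite(f"pics/{n}0.png",f)
    c=manip.calibration(n);print(n,c["mtx"].round(1).tolist(),c["T"].round(4).tolist())
print(manip.calibration("wrist"))
E
```

```text
0.019 {'time': 0.0, 'joint_pos': array([-1.39598254e+00,  5.33626889e-02,  1.61430680e+00,  3.55748322e-05,
        1.47599141e+00, -1.19032671e-01]), 'joint_vel': array([ 0.00080091,  0.00212435, -0.00073936, -0.00159385, -0.00085843,
        0.0004201 ]), 'joint_efforts': array([-1.58055245e-04, -3.93681979e+01, -3.70174634e+01, -8.26170390e-05,
        7.07065308e-03, -2.81567665e-06]), 'tool_pos': array([ 0.18090269, -0.59758926,  0.22795176]), 'tool_rot': array([ 0.10350792, -0.10352367,  0.70021965, -0.69875704]), 'contact_force': array([ 1.0540811 , -0.7876125 ,  0.39333051]), 'ft_torque': array([ 0.01443987, -0.01903331,  0.04195861]), 'gripper_width': 0.9987254554203492}
scene [[438.3, 0.0, 320.3], [0.0, 438.3, 233.1], [0.0, 0.0, 1.0]] [[-0.4653, 0.7772, -0.4237, 0.8514], [0.8851, 0.4051, -0.229, 0.1822], [-0.0063, -0.4816, -0.8764, 0.7847], [0.0, 0.0, 0.0, 1.0]]
top [[598.8, 0.0, 322.1], [0.0, 598.8, 243.0], [0.0, 0.0, 1.0]] [[0.0199, -0.997, 0.0744, 0.4036], [-0.9992, -0.0223, -0.0317, 0.0081], [0.0332, -0.0737, -0.9967, 1.1262], [0.0, 0.0, 0.0, 1.0]]
{'mtx': array([[362.71247925,   0.        , 321.41037609],
       [  0.        , 362.71247925, 242.13190473],
       [  0.        ,   0.        ,   1.        ]]), 'T_tool_cam': array([[-3.28247529e-04,  9.50054733e-01,  3.12083156e-01,
        -7.97835775e-02],
       [ 5.31413474e-06, -3.12083171e-01,  9.50054785e-01,
        -1.44150050e-01],
       [ 9.99999946e-01,  3.13511588e-04,  9.73918109e-05,
         5.05183227e-05],
       [ 0.00000000e+00,  0.00000000e+00,  0.00000000e+00,
         1.00000000e+00]])}
```

View pics/top0.png

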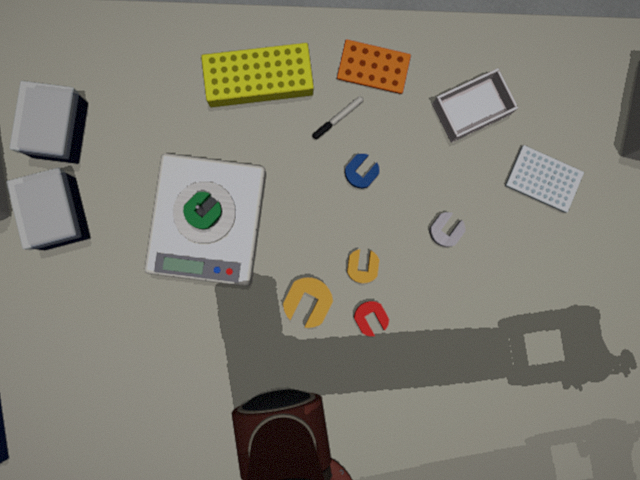

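View pics/scene0.png

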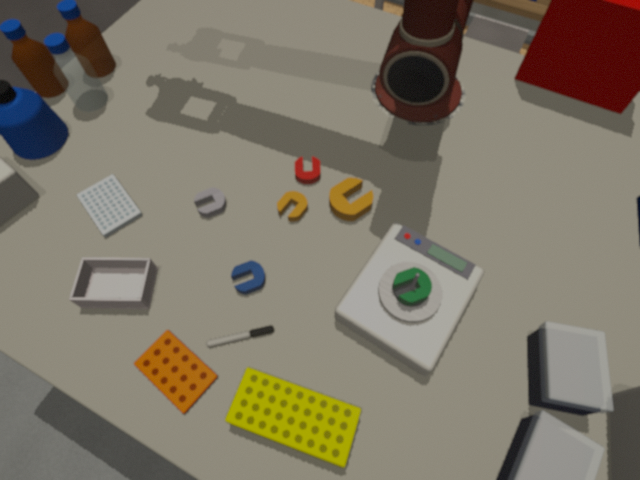

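Top view: the candidates are small brass (363,266), large brass (308,303), red (371,318), blue (362,171) and steel (447,229). The small brass fits, because red is excluded and it is the smaller of the two golden ones. The green disc on the hanger is at (203,210). I'll measure both and check an enlarged crop.

```bash
cat > h.py <<'E'
import cv2,numpy as np
from plant import manip
from scipy.spatial.transform import Rotation as R
def cam(n,s=None):
    c=manip.calibration(n)
    if n!="wrist": return c["mtx"],c["T"]
    q=s["tool_rot"];T=np.eye(4);T[:3,:3]=R.from_quat(np.r_[q[1:],q[0]]).as_matrix();T[:3,3]=s["tool_pos"]
    return c["mtx"],T@c["T_tool_cam"]
def onplane(uv,K,T,z):
    uv=np.atleast_2d(np.float64(uv));d=np.c_[uv,np.ones(len(uv))]@np.linalg.inv(K).T@T[:3,:3].T
    return (T[:3,3]+d*((z-T[2,3])/d[:,2])[:,None])[:,:2]
def blob(f,lo,hi,near):
    m=cv2.inRange(cv2.cvtColor(f,cv2.COLOR_BGR2HSV),lo,hi)
    cs=[c for c in cv2.findContours(m,cv2.RETR_EXTERNAL,cv2.CHAIN_APPROX_NONE)[0] if cv2.contourArea(c)>80]
    return min(cs,key=lambda c:np.linalg.norm(c.reshape(-1,2).mean(0)-near)),m
E
python3 - <<'E'
from h import *
f=cv2.imread("pics/top0.png");K,T=cam("top")
for n,lo,hi,near,z in(("brass",(12,100,80),(28,255,255),(363,266),.02),("big",(12,100,80),(28,255,255),(308,303),.02),("green",(50,100,40),(85,255,255),(203,210),.098)):
    c,m=blob(f,lo,hi,near);p=onplane(c.reshape(-1,2),K,T,z)
    (cc,r)=cv2.minEnclosingCircle(np.float32(p*1000)); M=cv2.moments(np.float32(p*1000).reshape(-1,1,2))
    g=np.array([M["m10"],M["m01"]])/M["m00"];d=np.array(cc)-g
    print(n,cc,r,"slot dir",d,np.degrees(np.arctan2(d[1],d[0])))
a=cv2.resize(f[220:350,270:430],None,fx=4,fy=4,interpolation=cv2.INTER_CUBIC)[:, :400]
b=cv2.resize(f[150:290,143:243],None,fx=4,fy=4,interpolation=cv2.INTER_CUBIC)
a=cv2.resize(f[215:345,330:430],None,fx=4,fy=4,interpolation=cv2.INTER_CUBIC)
cv2.imwrite("pics/crop.png",np.hstack([a,b[:520]]))
E
```

```text
brass (446.1393737792969, -103.3553237915039) 32.32169723510742 slot dir [ 4.2193031  -0.74665287] -10.035237651057939
big (376.82122802734375, -2.5604639053344727) 46.265724182128906 slot dir [-5.26092603  2.52009747] 154.40457011237726
green (532.5158081054688, 182.95249938964844) 32.018009185791016 slot dir [ 2.85016931 -2.14264346] -36.93438341743309
```

View pics/crop.png

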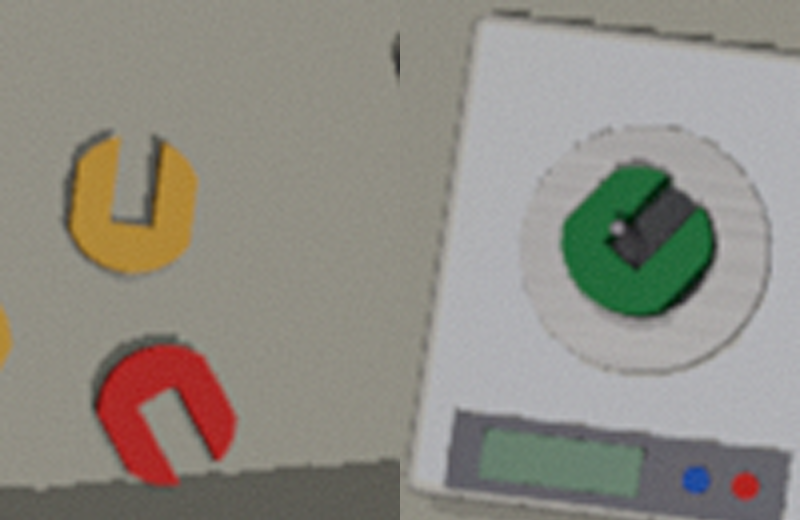

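The crop shows the golden disc at top px (363,266), with its slot facing up and slightly right. The green disc's slot faces up-right, with the stem tip at about px (197.5,207). Next I'll work out the stem position, the green slot heading and the approach to a look-pose above the brass.

```bash
python3 - <<'E'
from h import *
K,T=cam("top");print("stem",onplane((197.5,207),K,T,.14))
K2,T2=cam("scene")
f=cv2.imread("pics/top0.png")
print("slot mouth mid",onplane((143+290/4,150+190/4),K,T,.098))
s=manip.state();q=s["tool_rot"];M=R.from_quat(np.r_[q[1:],q[0]]).as_matrix();print(M.round(3))
hz=np.degrees(np.arctan2(M[1,2],M[0,2]));print("tool z heading",hz)
for tgt in ((.446,-.103,.15),):
    print("local shift mm",M.T@(np.array(tgt)-s["tool_pos"])*1000)
E
```

```text
stem [[0.53204882 0.1833625 ]]
slot mouth mid [[0.55473893 0.16061545]]
[[-0.957 -0.     0.29 ]
 [-0.29   0.002 -0.957]
 [-0.    -1.    -0.002]]
tool z heading -73.16535785144484
local shift mm [-396.9817227    78.90820977 -396.50178256]
```

>>> apply_moves(moves=[[-1,-33,5,-33,0,0,0],[-1,-33,5,-33,0,0,0],[-1,-33,5,-33,0,0,0],[-1,-33,5,-33,0,0,0],[-1,-33,5,-33,0,0,0],[-1,-33,5,-33,0,0,0],[-1,-33,5,-33,0,0,0],[-1,-33,5,-33,0,0,0],[-1,-33,5,-33,0,0,0],[-1,-33,5,-33,0,0,0],[-1,-33,5,-33,0,0,0],[-1,-33,5,-33,0,0,0],[-1,0,0,0,0,7,0],[-1,0,0,0,0,7,0],[-1,0,0,0,0,7,0],[-1,0,0,0,0,6,0],[-1,0,0,0,0,0,0],[-1,0,0,0,0,0,0]])

```text
time: 1.9
tool_pos: [0.4451, -0.1044, 0.1688]
tool_rot: [-0.062, 0.062, 0.704, -0.704]
contact_force: [-0.2, -0.1, -0.4]
gripper_width: 0.994
```

```bash
cat > look.py <<'E'
import sys
from h import *
s=manip.state();f=manip.grab_frame("wrist");cv2.imwrite(sys.argv[1],f)
K,T=cam("wrist",s);q=s["tool_rot"];M=R.from_quat(np.r_[q[1:],q[0]]).as_matrix()
c,m=blob(f,(12,100,60),(28,255,255),(330,240));px=c.reshape(-1,2);print("px",px.mean(0),cv2.boundingRect(c))
p=onplane(px,K,T,.02)*1000
cc,r=cv2.minEnclosingCircle(np.float32(p));mo=cv2.moments(np.float32(p).reshape(-1,1,2))
d=np.array(cc)-[mo["m10"]/mo["m00"],mo["m01"]/mo["m00"]]
print("centre",cc,r,"slot heading",np.degrees(np.arctan2(d[1],d[0])))
print("tool",s["tool_pos"],"z heading",np.degrees(np.arctan2(M[1,2],M[0,2])),s["time"],s["joint_pos"].round(2))
print("shift xyz mm",M.T@(np.r_[cc[0]/1000,cc[1]/1000,.022]-s["tool_pos"])*1000)
E
python3 look.py pics/w1.png
```

```text
px [321.08940397 219.38741722] (287, 183, 69, 76)
centre (447.18316650390625, -104.75104522705078) 33.061851501464844 slot heading -6.858626753009913
tool [ 0.4450999  -0.10438551  0.16883628] z heading -100.04368723307772 1.9 [-0.39 -0.32  2.05  0.    1.41  1.35]
shift xyz mm [-2.20688703e+00  1.46834927e+02  2.52220979e-02]
```

View pics/w1.png

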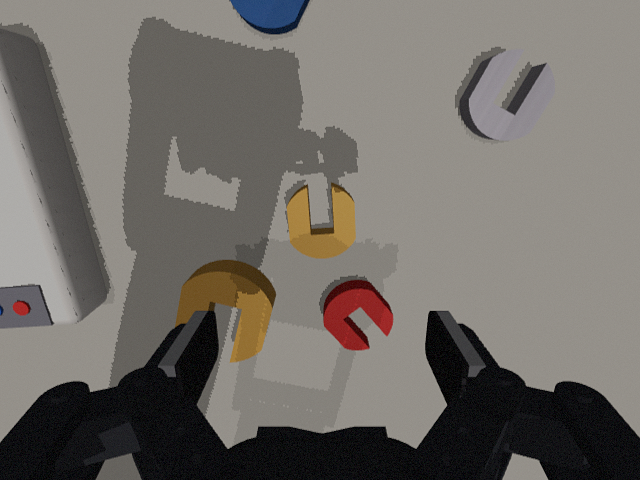

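The wrist view shows the brass at (321,219), slot up, between red (358,315) and large brass (226,310). The red lies below it and the fingers on either side are clear. Centre agrees with the top view to 1.5 mm and heading is about -7 deg. Descend and grip.

>>> apply_moves(moves=[[-1,-1,20,0,0,-2,0],[-1,0,25,0,0,0,0],[-1,0,25,0,0,0,0],[-1,0,25,0,0,0,0],[-1,0,20,0,0,0,0],[-1,0,15,0,0,0,0],[-1,0,10,0,0,0,0],[-1,0,10,0,0,0,0],[-1,0,0,0,0,0,0],[1,0,0,0,0,0,0],[1,0,0,0,0,0,0],[1,0,0,0,0,0,0],[1,0,0,0,0,0,0],[1,0,0,0,0,0,0],[1,0,0,0,0,0,0],[1,0,0,0,0,0,0],[1,0,0,0,0,0,0]])

```text
time: 3.65
tool_pos: [0.4463, -0.1047, 0.0192]
tool_rot: [-0.05, 0.05, 0.705, -0.705]
contact_force: [0.4, 0.7, -0.7]
gripper_width: -0.004
```

Width 0 means nothing was gripped. I'll take a look.

```bash
python3 - <<'E'
from h import *
s=manip.state();w=manip.grab_frame("wrist");t=manip.grab_frame("top");print(s["gripper_width"],s["contact_force"])
t=cv2.resize(t[200:350,280:480],None,fx=2,fy=2)
w=cv2.resize(w[100:480,120:520],(400,380));o=np.zeros((380,800,3),np.uint8);o[:,:400]=w;o[:300,400:]=t
cv2.imwrite("pics/w2.png",o)
E
```

```text
-0.004282663514176001 [ 0.39582779  0.68657456 -0.70803449]
```

View pics/w2.png

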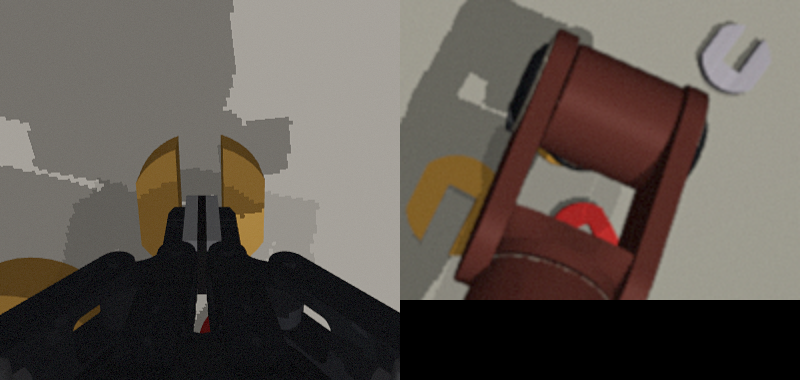

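```bash
python3 - <<'E'
from h import *
c=manip.calibration("wrist");K,Tt=c["mtx"],np.linalg.inv(c["T_tool_cam"])
for y in(-.01,0,.01,.019):
  P=np.array([[x,y,z] for x in(-.011,.011) for z in(-.008,.008)]);Q=P@Tt[:3,:3].T+Tt[:3,3];u=Q@K.T;print(y,(u[:,:2]/u[:,2:]-[120,100]).round().tolist())
s=manip.state();f=manip.grab_frame("wrist");Kw,T=cam("wrist",s)
for z in(0,.02):
  print(z,onplane([(120+180,100+138),(120+221,100+138),(120+137,100+185),(120+265,100+185)],Kw,T,z).round(4).tolist())
a=f[220:420,220:420];cv2.imwrite("pics/w3.png",cv2.resize(cv2.convertScaleAbs(a,alpha=2),None,fx=3,fy=3,interpolation=cv2.INTER_CUBIC))
E
```

```text
-0.01 [[181.0, 199.0], [220.0, 199.0], [182.0, 246.0], [220.0, 246.0]]
0 [[183.0, 189.0], [219.0, 189.0], [183.0, 233.0], [218.0, 233.0]]
0.01 [[184.0, 179.0], [218.0, 179.0], [184.0, 221.0], [218.0, 221.0]]
0.019 [[185.0, 172.0], [217.0, 172.0], [185.0, 212.0], [217.0, 212.0]]
0 [[0.4757, -0.0989], [0.4729, -0.118], [0.4547, -0.074], [0.4457, -0.1365]]
0.02 [[0.4817, -0.101], [0.4793, -0.1178], [0.4633, -0.0792], [0.4555, -0.134]]
```

View pics/w3.png

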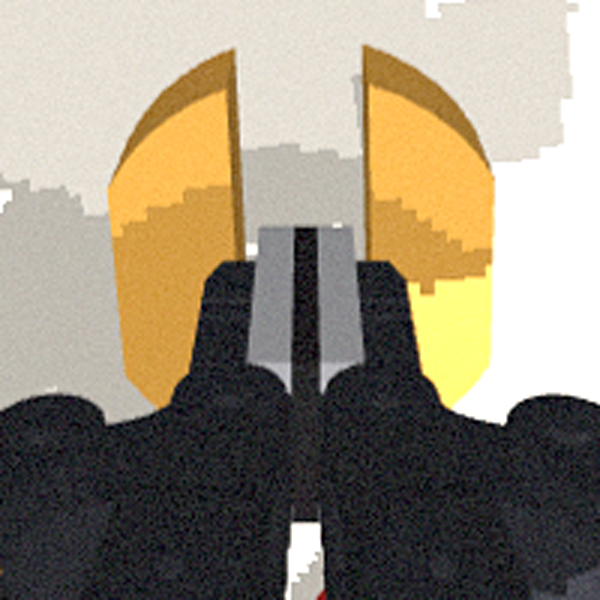

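>>> apply_moves(moves=[[1,0,-15,0,0,0,0],[1,0,-25,0,0,0,0],[-1,0,0,0,0,0,0],[-1,0,0,0,0,0,0],[-1,0,0,0,0,0,0],[-1,0,0,0,0,0,0],[-1,0,0,0,0,0,0],[-1,0,0,0,0,0,0],[-1,0,0,0,0,0,0],[-1,0,0,0,0,0,0]])

```text
time: 4.8
tool_pos: [0.4463, -0.1047, 0.0591]
tool_rot: [-0.05, 0.05, 0.705, -0.705]
contact_force: [0.1, -0.2, 0.6]
gripper_width: 1.002
```

```bash
python3 - <<'E'
from h import *
print(manip.tcp_to_tips)
E
python3 look.py pics/w4.png
```

```text
0.019
px [320.80444444 268.84888889] (269, 215, 104, 113)
centre (448.1332702636719, -104.99251556396484) 33.87614440917969 slot heading -8.939106725590374
tool [ 0.44628804 -0.10465869  0.05911253] z heading -98.16891189390844 4.8 [-0.39 -0.18  2.14  0.    1.19  1.32]
shift xyz mm [-1.87919415 37.1122659   0.06961938]
```

Disc unmoved. Both wrist views put the finger tips about 2 cm further back than `tcp_to_tips` says, so the fingers shut just above the disc. I'll go lower while watching the force.

>>> apply_moves(moves=[[-1,0,20,0,0,0,0],[-1,0,15,0,0,0,0],[-1,0,8,0,0,0,0],[-1,0,6,0,0,0,0],[-1,0,3,0,0,0,0],[-1,0,2,0,0,0,0],[-1,0,0,0,0,0,0]])

```text
time: 5.55
tool_pos: [0.4466, -0.1048, 0.0055]
tool_rot: [0.05, -0.051, -0.705, 0.705]
contact_force: [0.5, -0.7, -0.2]
gripper_width: 1.004
```

>>> apply_moves(moves=[[-1,0,2,0,0,0,0],[-1,0,2,0,0,0,0],[-1,0,2,0,0,0,0],[-1,0,0,0,0,0,0]])

```text
time: 5.95
tool_pos: [0.4461, -0.1046, -0.0011]
tool_rot: [-0.051, 0.05, 0.705, -0.705]
contact_force: [0.1, 0.1, 0.5]
gripper_width: 0.999
```

No contact, as predicted. Close.

>>> apply_moves(moves=[[1,0,0,0,0,0,0],[1,0,0,0,0,0,0],[1,0,0,0,0,0,0],[1,0,0,0,0,0,0],[1,0,0,0,0,0,0],[1,0,0,0,0,0,0],[1,0,0,0,0,0,0]])

```text
time: 6.65
tool_pos: [0.4469, -0.1048, -0.0001]
tool_rot: [0.05, -0.051, -0.705, 0.705]
contact_force: [-0.9, 0.6, 6.1]
gripper_width: 0.637
```

Gripped (about 54 mm). Lift, and measure the disc in hand and the green disc again in one step.

>>> apply_moves(moves=[[1,0,-5,0,0,0,0],[1,0,-15,0,0,0,0],[1,0,-25,0,0,0,0],[1,0,-35,0,0,0,0],[1,0,-35,0,0,0,0],[1,0,-30,0,0,0,0],[1,0,-25,0,0,0,0],[1,0,-15,0,0,0,0],[1,0,0,0,0,0,0]])

```text
time: 7.55
tool_pos: [0.4471, -0.1051, 0.1858]
tool_rot: [0.049, -0.051, -0.705, 0.706]
contact_force: [0.6, 0.4, -4.0]
gripper_width: 0.639
```

```bash
python3 - <<'E'
from h import *
s=manip.state();f=manip.grab_frame("wrist");cv2.imwrite("pics/w5.png",f[150:480,100:540])
print(s["gripper_width"],s["tool_pos"],s["contact_force"])
K,T=cam("wrist",s);c,m=blob(f,(12,80,40),(28,255,255),(320,310));print(cv2.boundingRect(c))
q=s["tool_rot"];M=R.from_quat(np.r_[q[1:],q[0]]).as_matrix();print("z heading",np.degrees(np.arctan2(M[1,2],M[0,2])))
print("to stem mm",M.T@(np.array([.532,.183,s["tool_pos"][2]])-s["tool_pos"])*1000)
E
```

```text
0.6387665508673666 [ 0.44711173 -0.10505782  0.18575546] [ 0.62476247  0.43434896 -3.96433114]
(177, 248, 217, 155)
z heading -98.16862990893102
to stem mm [-4.30983919e+01 -1.41227920e-01 -2.97196632e+02]
```

View pics/w5.png

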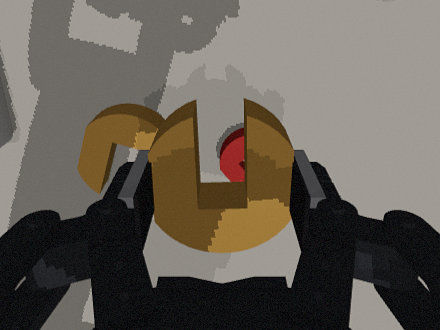

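Held flat: the slot end falls at tool x = +10 mm and z = 0, so the disc is centred on the TCP and its underside is level with it. Carry it to the stem, then turn +144 deg in the world (green slot heading about -43).

>>> apply_moves(moves=[[1,-2,0,-15,0,0,0],[1,-4,0,-28,0,0,0],[1,-5,0,-34,0,0,0],[1,-5,0,-34,0,0,0],[1,-5,0,-34,0,0,0],[1,-5,0,-34,0,0,0],[1,-5,0,-34,0,0,0],[1,-5,0,-34,0,0,0],[1,-5,0,-32,0,0,0],[1,-2,0,-18,0,0,0],[1,0,0,0,0,0,0]])

```text
time: 8.7
tool_pos: [0.5301, 0.1846, 0.1817]
tool_rot: [0.051, -0.048, -0.705, 0.706]
contact_force: [-0.0, -1.2, -4.1]
gripper_width: 0.634
```

>>> apply_moves(moves=[[1,0,0,0,0,-8,0],[1,0,0,0,0,-8,0],[1,0,0,0,0,-8,0],[1,0,0,0,0,-8,0],[1,0,0,0,0,-8,0],[1,0,0,0,0,-8,0],[1,0,0,0,0,-8,0],[1,0,0,0,0,-8,0],[1,0,0,0,0,-8,0],[1,0,0,0,0,-8,0],[1,0,0,0,0,-8,0],[1,0,0,0,0,-8,0],[1,0,0,0,0,-8,0],[1,0,0,0,0,-8,0],[1,0,0,0,0,-8,0],[1,0,0,0,0,-8,0],[1,0,0,0,0,-8,0],[1,0,0,0,0,-8,0],[1,0,0,0,0,0,0]])

```text
time: 10.6
tool_pos: [0.5303, 0.1818, 0.1828]
tool_rot: [-0.654, 0.656, -0.267, 0.266]
contact_force: [-0.3, 0.9, -3.8]
gripper_width: 0.637
```

```bash
python3 - <<'E'
from h import *
s=manip.state();w=manip.grab_frame("wrist");c=manip.grab_frame("scene")
print(s["gripper_width"],s["tool_pos"],s["contact_force"],s["time"],s["joint_pos"].round(2))
q=s["tool_rot"];M=R.from_quat(np.r_[q[1:],q[0]]).as_matrix();print(M.round(3),"z heading",np.degrees(np.arctan2(M[1,2],M[0,2])))
print("to stem mm",M.T@(np.array([.532,.183,.1])-s["tool_pos"])*1000)
o=np.zeros((360,800,3),np.uint8);o[:330,:400]=w[150:480,120:520];o[:,400:]=cv2.resize(c[200:380,320:520],None,fx=2,fy=2)
cv2.imwrite("pics/w6.png",o)
E
```

```text
0.6370527227858233 [0.53028126 0.18184939 0.18281822] [-0.26383112  0.87833456 -3.84952438] 10.6 [ 0.2  -0.07  1.81 -0.    1.4  -0.6 ]
[[ 0.716 -0.002  0.698]
 [-0.698 -0.001  0.716]
 [-0.001 -1.    -0.002]] z heading 45.74644192170236
to stem mm [ 0.50131266 82.81254621  2.22870627]
```

View pics/w6.png

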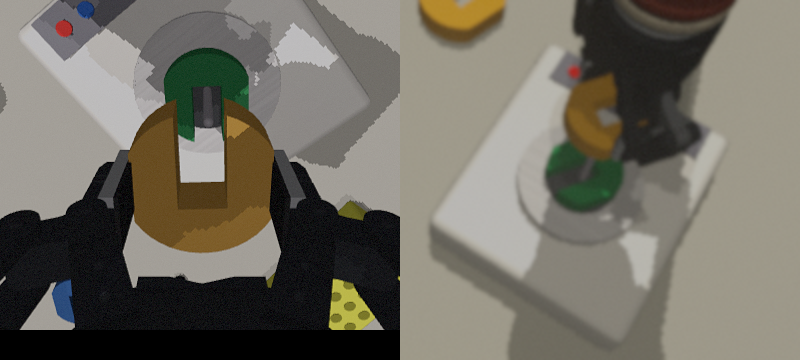

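The wrist view shows the stem in the brass slot at (327,272) in full-frame px, about 3 mm to tool +z, and the green slot facing exactly the other way. Shift 3 mm and descend, slowing near contact.

>>> apply_moves(moves=[[1,0,5,3,0,0,0],[1,0,15,0,0,0,0],[1,0,15,0,0,0,0],[1,0,15,0,0,0,0],[1,0,12,0,0,0,0],[1,0,8,0,0,0,0],[1,0,5,0,0,0,0],[1,0,3,0,0,0,0],[1,0,2,0,0,0,0],[1,0,1,0,0,0,0],[1,0,0,0,0,0,0],[1,0,0,0,0,0,0]])

```text
time: 11.9
tool_pos: [0.5335, 0.1854, 0.1037]
tool_rot: [0.655, -0.655, 0.266, -0.266]
contact_force: [0.8, 0.6, -3.7]
gripper_width: 0.635
```

>>> apply_moves(moves=[[1,0,1,0,0,0,0],[1,0,1,0,0,0,0],[1,0,1,0,0,0,0],[1,0,1,0,0,0,0],[1,0,0,0,0,0,0]])

```text
time: 12.4
tool_pos: [0.533, 0.1853, 0.0989]
tool_rot: [-0.655, 0.655, -0.266, 0.266]
contact_force: [-0.5, 1.0, -4.8]
gripper_width: 0.639
```

>>> apply_moves(moves=[[1,0,1,0,0,0,0],[1,0,0,0,0,0,0]])

```text
time: 12.6
tool_pos: [0.5331, 0.1853, 0.098]
tool_rot: [-0.655, 0.655, -0.266, 0.266]
contact_force: [-0.5, -0.8, -3.0]
gripper_width: 0.635
```

>>> apply_moves(moves=[[1,0,1,0,0,0,0],[1,0,0,0,0,0,0]])

```text
time: 12.8
tool_pos: [0.5332, 0.1854, 0.0979]
tool_rot: [-0.655, 0.655, -0.266, 0.266]
contact_force: [-2.7, -1.0, 0.3]
gripper_width: 0.64
```

The force has gone from -4 to about 0 N, so the disc's weight is on the green disc. Release and back off straight up.

>>> apply_moves(moves=[[-0.5,0,0,0,0,0,0],[-0.7,0,0,0,0,0,0],[-1,0,0,0,0,0,0],[-1,0,0,0,0,0,0],[-1,0,0,0,0,0,0],[-1,0,0,0,0,0,0],[-1,0,-5,0,0,0,0],[-1,0,-15,0,0,0,0],[-1,0,-25,0,0,0,0],[-1,0,-35,0,0,0,0],[-1,0,-40,0,0,0,0],[-1,0,-20,0,0,0,0],[-1,0,0,0,0,0,0]])

```text
time: 14.1
tool_pos: [0.5356, 0.1859, 0.2438]
tool_rot: [0.657, -0.653, 0.263, -0.269]
contact_force: [0.6, 0.1, 0.0]
gripper_width: 0.997
```

```bash
python3 - <<'E'
from h import *
s=manip.state();w=manip.grab_frame("wrist");c=manip.grab_frame("scene")
print(s["tool_pos"],s["contact_force"],s["time"])
K,T=cam("wrist",s)
b,m=blob(w,(12,80,40),(28,255,255),(330,230));p=onplane(b.reshape(-1,2),K,T,.118)*1000
cc,r=cv2.minEnclosingCircle(np.float32(p));print(cc,r)
o=np.zeros((400,800,3),np.uint8);o[:,:400]=w[60:460,120:520];o[:,400:]=cv2.resize(c[220:360,340:480],(400,400))
cv2.imwrite("pics/w7.png",o)
E
```

```text
[0.53563362 0.18591818 0.24375474] [0.63154373 0.10112613 0.00079987] 14.1
(531.9799194335938, 186.43081665039062) 33.28227996826172
```

View pics/w7.png

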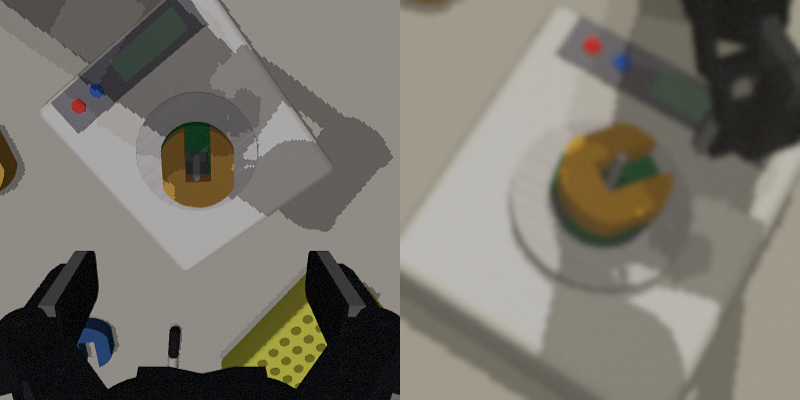

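The wrist view shows the brass disc flat over the green one, with the stem in its slot at about (317,225) full-frame px. Green shows through the slot mouth, so the slots face opposite ways. The gripper is clear, so I'll hand in.

```bash
python3 -c "
from plant import manip
print(manip.job_done())"
```

```text
the job is handed in; nothing more can be done
None
```

The brass disc is on the hanger, flat on top of the green disc. Its slot faces opposite the green one, and I handed the job in at about 14 s. I gripped it on its flats, carried it over, turned it 144° and set it down in 1 mm steps until the wrist force showed its weight was resting on the green disc.

- **Centring:** the last wrist view put the brass disc's centre about 3 mm from the stem's axis, and the limit is 12 mm. The green disc measured within 1 mm of the stem before placing. I did not measure it again afterwards, but it looked in place.
- **Height:** at touch-down the underside was about 98 mm above the bench, which is 28 mm above the hanger's origin.
- **Slot direction:** green shows through the brass slot, and before lowering the two slots lined up in opposite directions. The estimates of the green slot's heading disagreed, at -37° and -45°. I used about -43°, so the error should be under 10° against the 35° limit.
- **Gripper:** it was open and clear with no force on it at hand-in.

**Failed first grasp:** the fingers shut just above the disc. In the images the fingertips sit about 2 cm further back than `tcp_to_tips` says. I went about 2 cm lower and the second grasp held. The disc had not moved.

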